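# Switch the sample roaster's airflow to the cooling tray

### The arm

A 6-joint arm with a two-finger parallel gripper is mounted at the origin on the work surface. World frame = base frame: x ahead of the robot, y to its left, z up, the work surface at z = 0. Lengths are in mm, angles in degrees, forces in N, time in s.
With the tool pointing down it reaches from about 350 to 850 mm from the base axis. Payload 8.1 kg.
Tool frame: the origin (TCP) lies at the very end of the fingers, on their centre line; the grasp point (between the pads) lies 19 mm behind it (r.grip_depth is the distance from the TCP to the grasp point, in mm); z points along the fingers, y is the direction in which the jaws open and shut (so a half turn about z gives the same grasp; the last joint's range is limited). The gripper opens to 85 mm and grips with 20 to 120 N. Pads are 22 mm wide; open, the fingers measure 114 mm over their backs; the gripper's body (76 mm by 85 mm) begins 54 mm behind the grasp point. The pads swing forward as they close: fully open they stand 13 mm farther back than shut.
Start: joints at [-76.054, 7.471, 85.268, -0, 87.261, -4.893], TCP at [193.765, -567.856, 231.292] pointing down, gripper open.
Joint ranges: [-169.43, 169.43], [-51.17, 129.36], [1.28, 143.12], [-76.62, 256.62], [0, 156.53], [-152.29, 152.29]. Speed limits (degrees/s): [136.94, 136.94, 159.86, 180, 180, 180].

### API

Orientations are given as [roll, pitch, yaw] about the fixed x, y, z axes, in that order (R = Rz(yaw) Ry(pitch) Rx(roll)).
In Python, from bench import status, viewer, hand_in, r gives the robot as it stands.
- The arm moves only by the shell command python3 -m crank 'ROWS' [OPENING] [FORCE]. ROWS is a JSON object of lists of equal length, an entry for each row: "slide": the shift along the tool's x, y, z in m, a list of three; "twist": the turn about the tool's z in rad. A call has 1 to 8 rows; each row shifts and turns the commanded pose from where the row before left it, along the tool's axes as they then stand; what a row does not reach is not made up. A row lasts 1/10 s, in which the tool goes at most 50 mm and 8.59 degrees, less where a joint would pass 70% of its speed; a pose out of reach is approached as far as the arm can. A call with a gripper value outside its range is refused whole. OPENING is the closure, from 0 (fully open) to 1 (shut), set as the call begins (- or left out, the last holds). The fingers move at their own pace and stop on an object; FORCE is the grip in N (left out, the last holds). Time passes only in rows, so rows that do not move let the fingers close. It gives the time, the measured TCP pose, the force and the opening at its end, in the units of the state.
- status.sense(): the state, without advancing time (a new reading comes with each control period).
- viewer.snapshot(name): name is "scene" or "top"; returns a dict with "img" (480x640x3 uint8, red, green, blue), "fx", "fy", "cx", "cy" (pixels), "k1" (the pictures are not rectified: a ray, as slopes to the right and down, at radius r is drawn at 1 + k1 r^2 times it, then the intrinsics apply), "R" (3x3) and "t" (3): a world point X has camera coordinates R X + t. Camera axes: x right, y down, z forward; pixel columns grow to the right and rows downward; lengths in mm; the calibration is good to about 2 mm. A picture is of the moment at which its call begins. There is no depth.
- hand_in(): hands the job in, once; it reports no verdict.
The state is a dict: "time": time; "joint_pos": joint angles; "qd": joint speeds; "joint_efforts": joint torques, N m; "tool_pos": TCP position; "tcp_rot": TCP orientation; "ft_force": force on the tool from outside, world axes, zero at the start; "wrist_torque": the same for the moment, N m; "finger_gap": finger opening in mm.
Only numpy, scipy, OpenCV 4.12 (cv2) and the standard library are available. Lean on these libraries where they do the work, as an engineer would, in place of code of your own. Each camera call takes 0.05 s, during which the arm holds its last target.

### The job

A roast is about to drop: switch the sample roaster's airflow from the drum to the cooling tray. Push its ball-topped lever from the red-dot end along the slot to the corner, then across into the short leg, fully to the end by the blue dot, and leave it there. Only push the knob with the fingers, never grip it or force it, and leave the things lying and standing around where they are.

Things in the scene. Friction and masses are not known exactly. Their poses are not given: they have to be found in the camera images.
- roaster: Tabletop drum roaster, fixed; yaw -0.27 to 0.12 rad. Origin: at table height under the centre of its damper box, a dark steel box 260 (x) x 240 (y) mm, top 145 mm high. x points away from the robot at yaw 0, y left. The tall drum cabinet (to 480 mm) begins at y 150 mm (x -45..235); before it stands the round cooling tray (centre x -155, y 285, radius 110, rim 126 mm high).
- gate: Pale aluminium gate plate on the damper box, axes as the roaster's, 6 mm thick, top 156 mm above the table, spanning x -65..65, y -40..70 mm; origin 3 mm below its top, above the roaster's origin. L-shaped slot 13 mm wide: long leg along +x, then short leg along +y. Behind it stand a read-out (x 80..120, y -8..78 mm, 167 mm above the table) and, behind the box, a fan lower than the box.
- air_lever: Airflow lever: black ball knob, 35 mm diameter, on a 10 mm steel rod through the slot. Origin: centre of the ball; z runs up the rod. The rod turns about a pivot 36 mm above the table over the roaster's origin, 186 mm from the ball's centre, so the ball moves 1.6 times as far as the rod does in the slot. It needs 3 to 5 N at the ball, stays where it is left and cannot be lifted.
- slot_home (a point): Red-dot end of the long leg: middle of the slot at the plate's top; the rod stands here, or a little along from it, at the start. The red dot, 13 mm wide, is 21 mm beyond it to -x. With the rod here the ball's centre is at (-46, 0, 216) mm in the roaster's frame.
- slot_corner (a point): Corner of the slot at the plate's top, 60 mm from slot_home along roaster +x. With the rod here the ball's centre is at (46, 0, 216) mm in the roaster's frame. Before the corner the slot walls keep the rod from going across.
- slot_end (a point): Blue-dot end of the short leg at the plate's top, 35 mm from slot_corner along roaster +y. The blue dot, 13 mm wide, is 21 mm beyond it. With the rod here the ball's centre is at (44, 52, 209) mm in the roaster's frame.
- shift_along (a joint): Tilt of the lever along the long leg (rad): 0 at the red-dot home, 0.502 at the corner (a stop). It starts between 0 and 0.15.
- shift_across (a joint): Tilt of the lever along the short leg (rad): 0 in the long leg, 0.282 at the end by the blue dot (a stop). It can grow only at the corner.
- timer: White kitchen timer 55 x 55 x 18 mm lying loose on the damper box, on its right (-y) rear corner; origin under its centre.
- brush: Chaff brush 140 mm long, 42 mm wide, 20 mm high, lying loose on the damper box along its right (-y) edge; origin under its middle.
- bowl1: White cupping bowl, 94 mm wide, 62 mm high, standing on the table to the right of the damper box; origin under its centre.
- bowl2: A second such bowl, behind the first.
- tray: Empty blue plastic sample tray, about 200 x 130 x 36 mm, on the table at the right front of the damper box; origin under its centre.
- jar: Amber sample jar with a black cap, 72 mm wide, 95 mm high, on the table right of the bowls, beside the tin; origin under its centre.
- tin: Pale silver-white aluminium sample tin, 70 mm wide, 78 mm high, on the table right of the bowls, beside the jar; origin under its centre.

How it is judged:
By the outcome, as a careful person would: the job done as asked, in the order asked, and still so for the second after the job is handed in, with the robot touching nothing.
It also fails if it takes over 42 s, if anything falls off the work surface, if the arm or the gripper's body presses on something with over 40 N, if the wrist force passes 120 N, or if a joint passes its speed limit or range.

## Working session

There is one attempt and no reset: what is moved stays moved. The work goes in short steps, Python scripts to look and compute and a shell command to move; the robot and the scene stay as the last step left them, time stands still between calls to the robot, and variables do not carry over. Pictures are saved under pics/ and viewed, and the job is handed in when it is done.

```bash
ls; mkdir -p pics; python3 - <<'E'
from bench import status, viewer, r
import cv2
print(status.sense())
for n in("scene","top"):
    s=viewer.snapshot(n); cv2.imwrite(f"pics/{n}0.png",s["img"][:,:,::-1])
    print({k:v for k,v in s.items() if k!="img"})
E
```

```text
pics
{'time': 0.0, 'joint_pos': array([-7.60538014e+01,  7.51517028e+00,  8.53318375e+01, -1.34873843e-04,
        8.72612391e+01, -4.89310708e+00]), 'qd': array([ 0.04165726, -0.03052339,  0.05813911,  0.02206751, -0.07543532,
       -0.01279539]), 'joint_efforts': array([ 2.07138852e-03, -5.69395959e+01, -5.00545979e+01, -1.63621885e-04,
        1.49147987e-02, -1.59228705e-05]), 'tool_pos': array([ 193.63166774, -567.29746318,  230.21926871]), 'tcp_rot': array([-1.79892136e+02, -9.09892052e-03,  1.88393037e+01]), 'ft_force': array([ 0.79758296, -0.50788646,  0.27610067]), 'wrist_torque': array([-0.01380523, -0.01857217,  0.01153233]), 'finger_gap': 85.55946531581417}
{'fx': 455.17745709584483, 'fy': 455.17745709584483, 'cx': 311.39828196652593, 'cy': 246.15338505538992, 'k1': -0.047001635861719696, 'R': array([[-0.50481208,  0.86317393, -0.00977367],
       [ 0.76302309,  0.44088865, -0.4726658 ],
       [-0.40368369, -0.24606494, -0.88118756]]), 't': array([ 424.63622272, -257.96855888, 1174.98869163])}
{'fx': 511.95030733074645, 'fy': 511.95030733074645, 'cx': 315.39842988396873, 'cy': 233.68631513184835, 'k1': 0.013809097827559211, 'R': array([[ 0.00200191, -0.99998686,  0.00471997],
       [-0.98817577, -0.00270185, -0.15330148],
       [ 0.15331222, -0.00435726, -0.98816819]]), 't': array([-182.20776904,  536.54380368,  952.69241808])}
```

View pics/scene0.png

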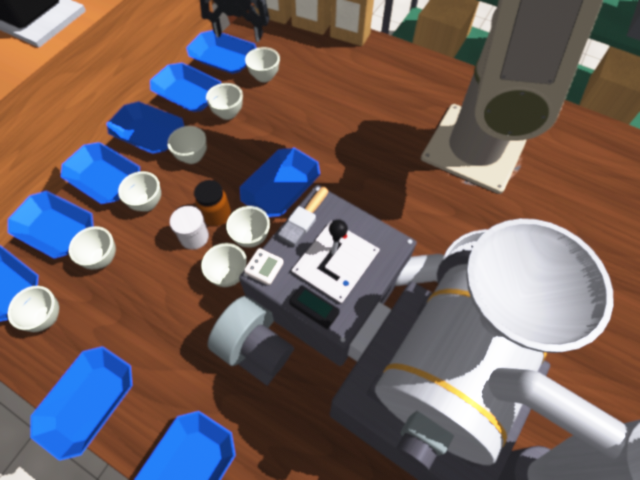

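View pics/top0.png

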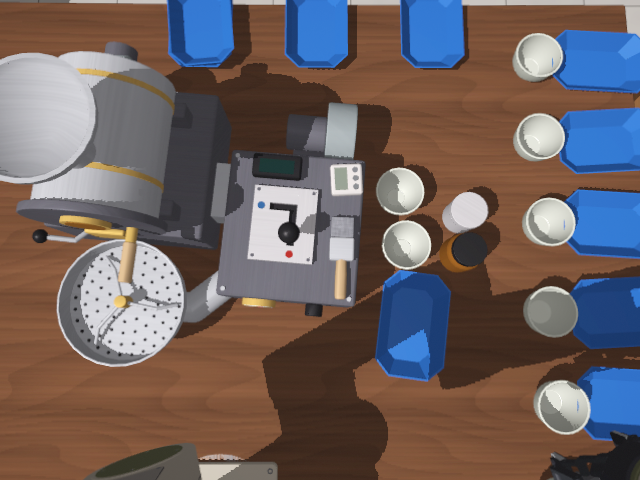

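The top view shows the ball near (289,232), the red dot near (289,254) and the blue dot near (261,205). The scene view shows the ball near (338,228) and the blue dot near (346,283).

```bash
cat > h.py <<'E'
from bench import status, viewer, r
import cv2, numpy as np
def snap(n,save=None):
    s=viewer.snapshot(n)
    if save: cv2.imwrite(f"pics/{save}.png",s["img"][:,:,::-1])
    return s
def ray(s,uv):
    K=np.array([[s["fx"],0,s["cx"]],[0,s["fy"],s["cy"]],[0,0,1]])
    p=cv2.undistortPoints(np.array([[uv]],float),K,np.array([s["k1"],0,0,0,0]))[0,0]
    R=np.array(s["R"]);d=R.T@np.array([p[0],p[1],1]);return -R.T@np.array(s["t"]),d/np.linalg.norm(d)
def onz(s,uv,z):
    c,d=ray(s,uv);return c+d*(z-c[2])/d[2]
def tri(a,b):
    (c1,d1),(c2,d2)=a,b
    A=np.stack([d1,-d2],1);x=np.linalg.lstsq(A,c2-c1,rcond=None)[0]
    p,q=c1+d1*x[0],c2+d2*x[1];return (p+q)/2,np.linalg.norm(p-q)
def blob(m,box):
    u0,v0,u1,v1=box;k=np.zeros_like(m);k[v0:v1,u0:u1]=m[v0:v1,u0:u1]
    n,l,st,c=cv2.connectedComponentsWithStats(k.astype(np.uint8))
    i=1+np.argmax(st[1:,4]);return c[i],st[i]
E
python3 - <<'E'
from h import *
S=snap("scene");T=snap("top")
def masks(s):
    I=s["img"].astype(int);R,G,B=I[...,0],I[...,1],I[...,2]
    return (R>G+70)&(R>B+70),(B>R+60),(I.max(2)<45)
out={}
for nm,s,rb,bb,kb in(("top",T,(270,240,305,270),(250,195,272,215),(270,215,305,250)),("scene",S,(335,225,360,250),(335,272,358,295),(322,212,355,245))):
    mr,mb,mk=masks(s)
    out[nm]=[]
    for m,b in((mr,rb),(mb,bb),(mk,kb)):
        try:c,st=blob(m,b)
        except Exception as e: print(nm,e);c=None;st=None
        print(nm,c,st);out[nm].append(c)
for nm,s in(("top",T),("scene",S)):
    for c in out[nm][:2]:
        if c is not None: print(nm,onz(s,c,156))
R_=onz(T,out["top"][0],156);B_=onz(T,out["top"][1],156)
d=B_-R_;yaw=np.arctan2(d[1],d[0])-np.arctan2(56,81);print("yaw",yaw,np.hypot(*d[:2]),np.hypot(81,56))
M=np.array([[np.cos(yaw),-np.sin(yaw)],[np.sin(yaw),np.cos(yaw)]])
o=(R_+B_)[:2]/2-M@[-10.5,28];print("origin",o)
p,g=tri(ray(T,out["top"][2]),ray(S,out["scene"][2]));print("ball",p,g,"roaster frame",M.T@(p[:2]-o))
for nm,s in(("top",T),("scene",S)):
    q=onz(s,out[nm][2],217);print(M.T@(q[:2]-o))
for s,n in((T,"top"),(S,"sc")):
    c=out["top" if n=="top" else "scene"][2].astype(int);cr=s["img"][c[1]-60:c[1]+90,c[0]-75:c[0]+75,::-1];cv2.imwrite(f"pics/crop_{n}.png",cv2.resize(cr,None,fx=4,fy=4,interpolation=cv2.INTER_CUBIC))
E
```

```text
top [288.8974359  253.71794872] [286 251   7   7  39]
top [260.70588235 204.5       ] [258 202   7   6  34]
top [290.19367589 231.14229249] [278 215  21  30 253]
scene [344.58333333 236.25      ] [343 235   4   4  12]
scene [345.48 282.72] [343 280   6   6  25]
scene [336.85641026 229.72307692] [330 221  16  20 195]
top [ 484.5506785  -135.29368733  156.        ]
top [570.1202587 -85.6635239 156.       ]
scene [ 486.11141703 -132.06531241  156.        ]
scene [570.77470201 -84.51626633 156.        ]
yaw -0.0793202978449492 98.9207065170393 98.4733466477097
origin [ 535.58381432 -139.2225579 ]
ball [ 513.33623753 -138.45808498  216.10840006] 3.0545570690334625 roaster frame [-22.23820048  -1.00076526]
[-21.6678139  -2.4053326]
[-22.47195669   0.62015894]
```

View pics/crop_top.png

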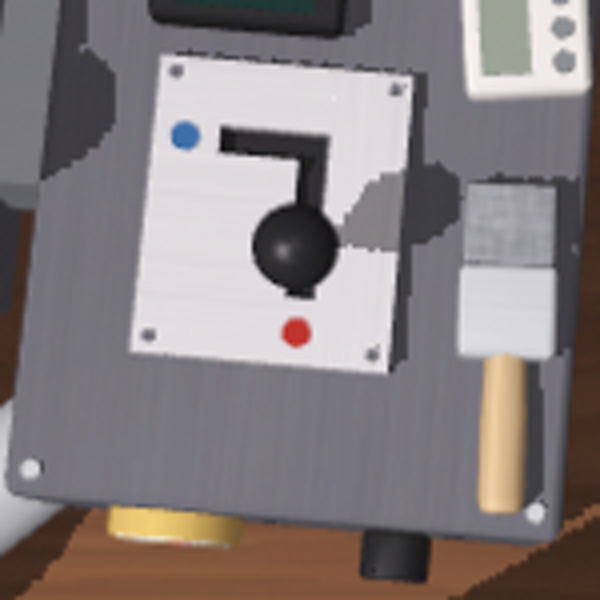

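```bash
cat >> h.py <<'E'
YAW=-0.079;O=np.array([535.6,-139.2]);M=np.array([[np.cos(YAW),-np.sin(YAW)],[np.sin(YAW),np.cos(YAW)]])
def W(x,y):return O+M@[x,y]
def plan(x,y,z):
    "tool-frame remaining move to roaster-frame target"
    from scipy.spatial.transform import Rotation as Ro
    s=status.sense();R=Ro.from_euler("xyz",s["tcp_rot"],degrees=True).as_matrix()
    tgt=np.r_[W(x,y),z];d=R.T@(tgt-s["tool_pos"])
    print("t",round(s["time"],2),"tcp roaster",(M.T@(s["tool_pos"][:2]-O)).round(1),s["tool_pos"][2].round(1),"rot",s["tcp_rot"].round(2),"F",s["ft_force"].round(1),"slide mm",d.round(1),"twist rad",np.radians(s["tcp_rot"][2])-YAW)
E
python3 -c "
from h import *
plan(-85,0,232)"
```

```text
t 0.2 tcp roaster [-307. -454.] 230.6 rot [-1.7993e+02 -1.0000e-02  1.8840e+01] F [ 0.1 -0.5  0.5] slide mm [ 383.9 -328.7   -1. ] twist rad 0.4077629208957779
```

The ball centre in the top view is actually at about (289,233), so its roaster x is about −25. Next I close the fingers and approach at the current height, which is above everything except the lever.

```bash
python3 -m crank '{"slide":[[0.010,-0.009,0],[0.025,-0.021,0],[0.035,-0.030,0],[0.035,-0.030,0],[0.035,-0.030,0],[0.035,-0.030,0],[0.025,-0.022,0],[0.010,-0.009,0]],"twist":[0,0,0,0,0,0,0,0]}' 1 20; python3 -c "
from h import *
plan(-90,0,232)"
```

```text
time: 1.0
tool_pos: [335.4, -325.6, 231.3]
tcp_rot: [-180.0, -0.0, 19.0]
ft_force: [-0.2, -0.0, 0.3]
finger_gap: 0.2
t 1.0 tcp roaster [-184.9 -201.6] 231.3 rot [-1.7999e+02 -5.0000e-02  1.9010e+01] F [-0.2 -0.   0.3] slide mm [ 167.5 -146.9   -0.5] twist rad 0.4107756380645203
```

```bash
python3 -m crank '{"slide":[[0,0,0],[0,0,0],[0,0,0],[0.01,-0.02,0],[0.02,-0.04,0],[0.02,-0.04,0],[0.02,-0.04,0],[0.01,-0.02,0]],"twist":[0.137,0.137,0.137,0,0,0,0,0]}' 1 20; python3 -c "
from h import *
plan(-80,0,198)"
```

```text
time: 1.8
tool_pos: [427.9, -173.3, 231.3]
tcp_rot: [-180.0, -0.0, -4.6]
ft_force: [-0.1, -0.3, 1.0]
finger_gap: 0.5
t 1.8 tcp roaster [-104.6  -42.5] 231.3 rot [-1.7997e+02 -3.0000e-02 -4.6200e+00] F [-0.1 -0.3  1. ] slide mm [ 24.6 -42.5  33.4] twist rad -0.0016417572504840577
```

```bash
python3 -m crank '{"slide":[[0.005,-0.020,0],[0.010,-0.022,0],[0.009,0,0.005],[0,0,0.015],[0,0,0.010],[0,0,0.003],[0,0,0],[0,0,0]],"twist":[0,0,0,0,0,0,0,0]}' 1 20; python3 - <<'E'
from h import *
plan(-60,0,198)
T=snap("top","top1");S=snap("scene","sc1")
cv2.imwrite("pics/t1.png",cv2.resize(T["img"][140:330,180:400,::-1],None,fx=3,fy=3))
cv2.imwrite("pics/s1.png",cv2.resize(S["img"][140:330,230:450,::-1],None,fx=3,fy=3))
E
```

```text
time: 2.6
tool_pos: [454.1, -136.5, 198.4]
tcp_rot: [180.0, 0.0, -4.8]
ft_force: [0.3, 0.2, 0.0]
finger_gap: 0.1
t 2.6 tcp roaster [-81.5  -3.7] 198.4 rot [180.     0.    -4.76] F [0.3 0.2 0. ] slide mm [21.5 -3.8  0.4] twist rad -0.004140321118067697
```

View pics/t1.png

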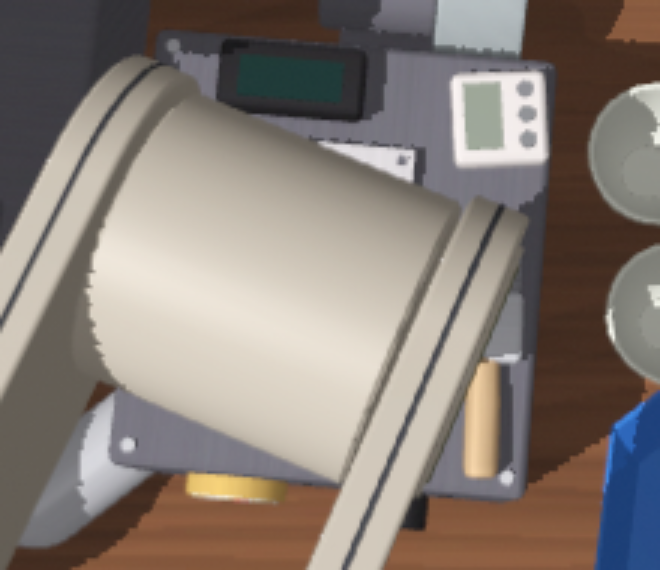

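View pics/s1.png

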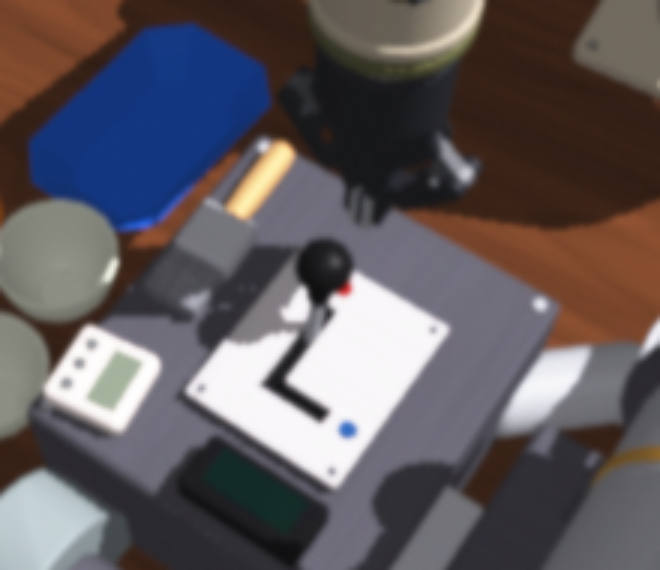

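The scene view is clear: the ball is at full-image pixel (338,228), with the closed fingers in front of it at about (352,208). Centre on y, then push along.

```bash
python3 -m crank '{"slide":[[0.006,-0.004,0],[0.008,0,0],[0.008,0,0],[0.006,0,0],[0.006,0,0],[0.006,0,0],[0.006,0,0],[0.006,0,0]],"twist":[0,0,0,0,0,0,0,0]}' 1 20; python3 -c "
from h import *
plan(17,0,198)"
```

```text
time: 3.5
tool_pos: [506.8, -136.3, 198.3]
tcp_rot: [-180.0, 0.0, -4.7]
ft_force: [-3.4, 1.1, 3.0]
finger_gap: 0.2
t 3.5 tcp roaster [-28.9   0.7] 198.3 rot [-1.80e+02  1.00e-02 -4.71e+00] F [-3.4  1.1  3. ] slide mm [45.9  0.5  0.3] twist rad -0.0032358562127760837
```

Contact at about 3.5 N, and the lever is moving. I keep pushing.

```bash
python3 -m crank '{"slide":[[0.006,0,0],[0.006,0,0],[0.006,0,0],[0.006,0,0],[0.006,0,0],[0.005,0,0],[0.003,0,0],[0,0,0]],"twist":[0,0,0,0,0,0,0,0]}' 1 20; python3 - <<'E'
from h import *
plan(17,0,198)
S=snap("scene")
cv2.imwrite("pics/s2.png",cv2.resize(S["img"][140:330,230:450,::-1],None,fx=3,fy=3))
E
```

```text
time: 4.3
tool_pos: [544.5, -139.3, 197.7]
tcp_rot: [-180.0, 0.0, -4.7]
ft_force: [-0.8, 0.2, -1.8]
finger_gap: 0.2
t 4.3 tcp roaster [8.9 0.6] 197.7 rot [-1.7999e+02  3.0000e-02 -4.7000e+00] F [-0.8  0.2 -1.8] slide mm [ 8.1  0.6 -0.3] twist rad -0.0030848726234710827
```

View pics/s2.png

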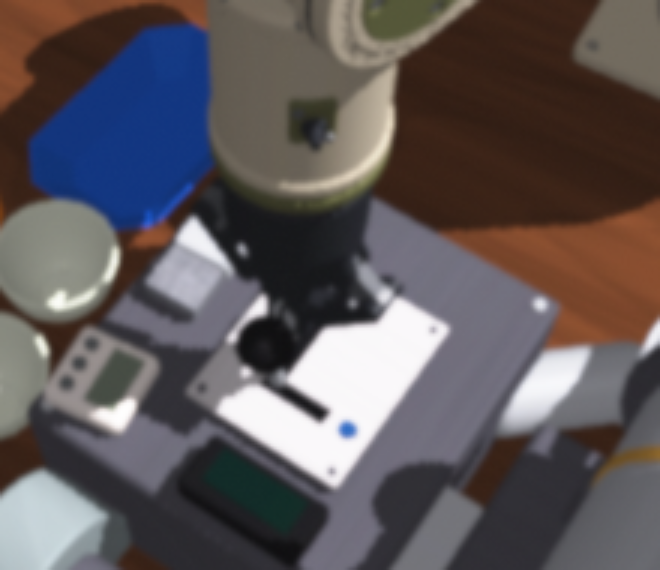

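The ball is now at about (318,254) and close to the corner. I push on gently until the force shows the stop.

```bash
python3 -m crank '{"slide":[[0.003,0,0],[0.002,0,0],[0.002,0,0],[0.001,0,0]],"twist":[0,0,0,0]}' 1 20; python3 - <<'E'
from h import *
plan(17,0,198)
S=snap("scene")
for x in (-46,40,43,46): 
    K=np.array([[S["fx"],0,S["cx"]],[0,S["fy"],S["cy"]],[0,0,1]])
    print(x,cv2.projectPoints(np.r_[W(x,0),216].reshape(1,3),cv2.Rodrigues(np.array(S["R"]))[0],np.array(S["t"]),K,np.array([S["k1"],0,0,0]))[0].ravel())
I=S["img"].max(2)<45
print(blob(I,(300,240,328,275)))
cv2.imwrite("pics/s3.png",cv2.resize(S["img"][200:300,270:380,::-1],None,fx=6,fy=6))
E
```

```text
time: 4.75
tool_pos: [552.3, -140.0, 198.1]
tcp_rot: [-180.0, 0.0, -4.7]
ft_force: [-2.7, 1.1, -2.2]
finger_gap: -0.1
t 4.75 tcp roaster [16.7  0.5] 198.1 rot [-1.80e+02  2.00e-02 -4.71e+00] F [-2.7  1.1 -2.2] slide mm [0.3 0.5 0.1] twist rad -0.003231940296847438
-46 [343.7224899  220.55534671]
40 [316.68175254 255.56056049]
43 [315.69713506 256.83491118]
46 [314.70963879 258.11296858]
(array([317.9244186 , 255.34302326]), array([307, 240,  21,  28, 344], dtype=int32))
```

View pics/s3.png

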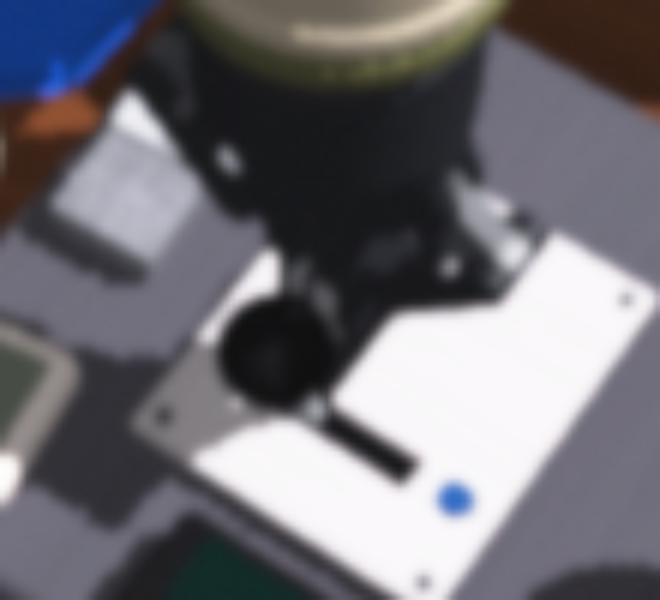

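The ball is at about (315.8,258.7), so x is about 45 and it is near the stop. I continue in 1 mm steps.

```bash
python3 -m crank '{"slide":[[0.001,0,0],[0.001,0,0],[0,0,0]],"twist":[0,0,0]}' 1 20;  python3 -m crank '{"slide":[[0.001,0,0],[0,0,0]],"twist":[0,0]}' 1 20
```

```text
time: 5.1
tool_pos: [554.2, -140.2, 198.2]
tcp_rot: [-180.0, 0.0, -4.7]
ft_force: [-3.8, 0.4, -2.5]
finger_gap: 0.2
time: 5.3
tool_pos: [554.8, -140.2, 198.1]
tcp_rot: [-180.0, 0.1, -4.7]
ft_force: [-8.1, 1.2, -2.5]
finger_gap: 0.2
```

It reads 8 N with no further motion, so the lever is at the corner stop. I back off and go round to the −y side.

```bash
python3 -m crank '{"slide":[[-0.010,0,0],[-0.015,0.010,0],[0,0.025,0],[0,0.025,0],[0.015,0.003,0],[0.025,0,0],[0.012,0,0],[0,0,0]],"twist":[0,0,0,0,0,0,0,0]}' 1 20; python3 - <<'E'
from h import *
plan(46,-32,197)
S=snap("scene");T=snap("top")
cv2.imwrite("pics/s4.png",cv2.resize(S["img"][200:300,270:380,::-1],None,fx=6,fy=6))
cv2.imwrite("pics/t4.png",cv2.resize(T["img"][140:330,180:400,::-1],None,fx=3,fy=3))
E
```

```text
time: 6.1
tool_pos: [578.6, -205.6, 199.2]
tcp_rot: [180.0, -0.2, -4.7]
ft_force: [-0.9, -0.6, 0.3]
finger_gap: -0.1
t 6.1 tcp roaster [ 48.1 -62.8] 199.2 rot [ 1.7997e+02 -1.7000e-01 -4.6900e+00] F [-0.9 -0.6  0.3] slide mm [ -2.2 -30.8   2.2] twist rad -0.0028400078644512244
```

View pics/s4.png

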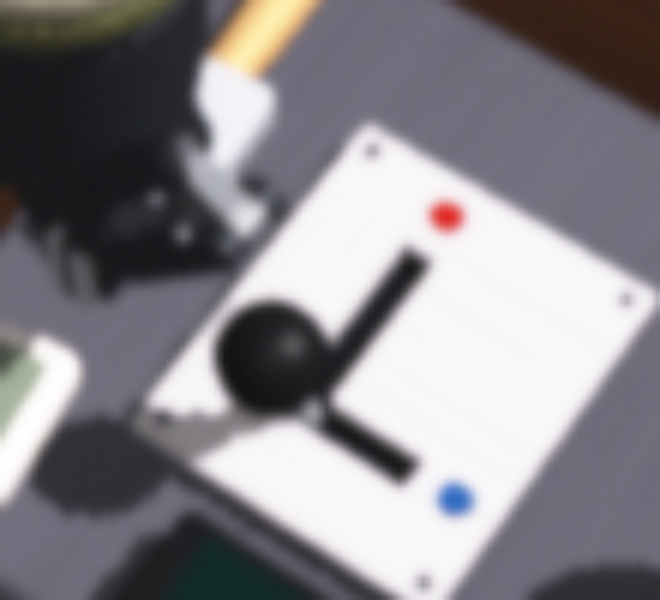

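The rod stands at the corner, with the ball at (315.5,259.5) and the fingers to its right. Now I push across.

```bash
python3 -m crank '{"slide":[[-0.001,-0.008,0.002],[-0.001,-0.009,0.001],[0,-0.006,0],[0,-0.006,0],[0,-0.006,0],[0,-0.005,0],[0,-0.005,0],[0,0,0]],"twist":[0,0,0,0,0,0,0,0]}' 1 20; python3 - <<'E'
from h import *
plan(45,20,196)
S=snap("scene")
cv2.imwrite("pics/s5.png",cv2.resize(S["img"][200:300,270:380,::-1],None,fx=6,fy=6))
E
```

```text
time: 7.0
tool_pos: [579.0, -159.9, 195.7]
tcp_rot: [180.0, -0.0, -4.7]
ft_force: [-0.3, -1.7, 1.6]
finger_gap: -0.1
t 7.0 tcp roaster [ 44.9 -17.2] 195.7 rot [ 1.7999e+02 -4.0000e-02 -4.6900e+00] F [-0.3 -1.7  1.6] slide mm [ -0.  -37.2  -0.3] twist rad -0.00280611304917186
```

View pics/s5.png

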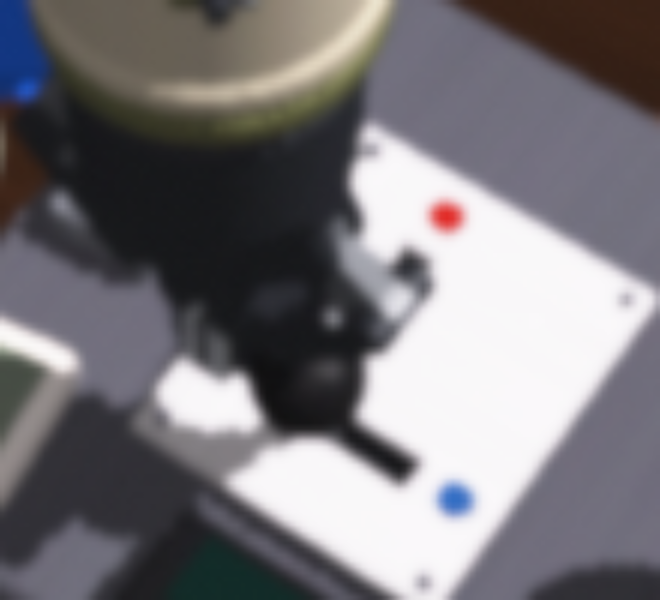

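The rod is in the short leg and the ball is moving. I continue.

```bash
python3 -m crank '{"slide":[[0,-0.006,0],[0,-0.006,0],[0,-0.005,0],[0,-0.005,0],[0,-0.004,0],[0,-0.003,0],[0,-0.002,0],[0,0,0]],"twist":[0,0,0,0,0,0,0,0]}' 1 20; python3 - <<'E'
from h import *
plan(45,20,196)
S=snap("scene")
cv2.imwrite("pics/s6.png",cv2.resize(S["img"][200:300,270:380,::-1],None,fx=6,fy=6))
E
```

```text
time: 7.85
tool_pos: [581.0, -129.0, 195.0]
tcp_rot: [-180.0, 0.0, -4.7]
ft_force: [-0.4, -2.1, -1.5]
finger_gap: 0.4
t 7.85 tcp roaster [44.5 13.8] 195.0 rot [-1.7998e+02  5.0000e-02 -4.6900e+00] F [-0.4 -2.1 -1.5] slide mm [ 0.5 -6.2 -1. ] twist rad -0.0028784740278508664
```

View pics/s6.png

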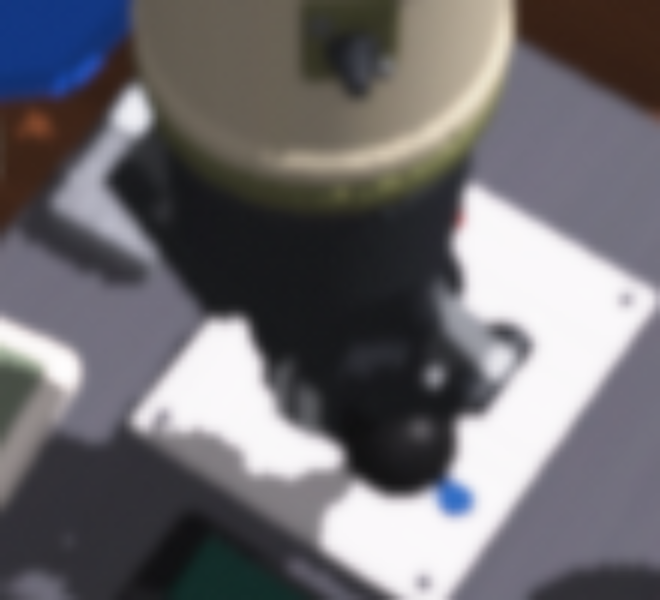

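The ball is at about (337,273), just short of the end. I finish in 1–2 mm steps.

```bash
python3 -m crank '{"slide":[[0,-0.002,0],[0,-0.002,0],[0,-0.001,0],[0,0,0]],"twist":[0,0,0,0]}' 1 20; python3 -m crank '{"slide":[[0,-0.001,0],[0,-0.001,0],[0,0,0]],"twist":[0,0,0]}' 1 20
```

```text
time: 8.3
tool_pos: [581.7, -124.3, 195.3]
tcp_rot: [-180.0, 0.0, -4.7]
ft_force: [-0.2, -2.3, -2.4]
finger_gap: -0.0
time: 8.6
tool_pos: [581.9, -122.3, 195.3]
tcp_rot: [-180.0, 0.0, -4.7]
ft_force: [-0.1, -2.3, -2.4]
finger_gap: -0.0
```

```bash
python3 -m crank '{"slide":[[0,-0.001,0],[0,-0.001,0],[0,0,0]],"twist":[0,0,0]}' 1 20; python3 -m crank '{"slide":[[0,-0.001,0],[0,0,0]],"twist":[0,0]}' 1 20;python3 -m crank '{"slide":[[0,-0.001,0],[0,0,0]],"twist":[0,0]}' 1 20
```

```text
time: 8.9
tool_pos: [582.0, -120.3, 195.3]
tcp_rot: [180.0, -0.0, -4.7]
ft_force: [-0.5, -3.3, -2.5]
finger_gap: 0.0
time: 9.1
tool_pos: [582.0, -119.9, 195.2]
tcp_rot: [180.0, 0.0, -4.7]
ft_force: [-0.2, -5.0, -3.3]
finger_gap: 0.2
time: 9.3
tool_pos: [582.1, -119.5, 195.2]
tcp_rot: [179.9, 0.0, -4.7]
ft_force: [-0.8, -7.2, -3.4]
finger_gap: 0.2
```

```bash
python3 -m crank '{"slide":[[0,-0.001,0],[0,0,0]],"twist":[0,0]}' 1 20;python3 -m crank '{"slide":[[0,0.005,0],[0,0.015,0],[0,0.025,0],[0,0.030,0],[0,0.020,-0.01],[0,0,-0.02],[0,0,-0.02],[0,0,0]],"twist":[0,0,0,0,0,0,0,0]}' 1 20; python3 - <<'E'
from h import *
S=snap("scene","sc7")
cv2.imwrite("pics/s7.png",cv2.resize(S["img"][200:300,270:380,::-1],None,fx=6,fy=6))
K=np.array([[S["fx"],0,S["cx"]],[0,S["fy"],S["cy"]],[0,0,1]])
for y in (46,49,52): print(y,cv2.projectPoints(np.r_[W(44,y),209].reshape(1,3),cv2.Rodrigues(np.array(S["R"]))[0],np.array(S["t"]),K,np.array([S["k1"],0,0,0]))[0].ravel())
print(blob(S["img"].max(2)<45,(320,255,365,300)))
E
```

```text
time: 9.5
tool_pos: [582.0, -119.2, 195.1]
tcp_rot: [179.8, 0.0, -4.8]
ft_force: [-0.7, -10.4, -5.4]
finger_gap: -0.1
time: 10.3
tool_pos: [576.1, -213.5, 249.5]
tcp_rot: [179.9, -0.4, -4.7]
ft_force: [0.1, -0.0, 0.9]
finger_gap: 0.1
46 [337.48384371 272.70637095]
49 [338.95004483 273.61029828]
52 [340.41925696 274.51606775]
(array([335.56790123, 273.45679012]), array([320, 255,  29,  29, 243], dtype=int32))
```

View pics/s7.png

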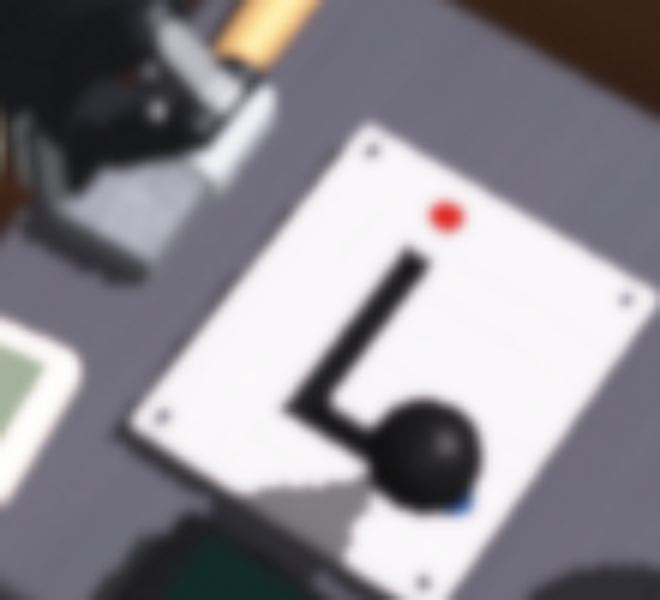

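View pics/sc7.png

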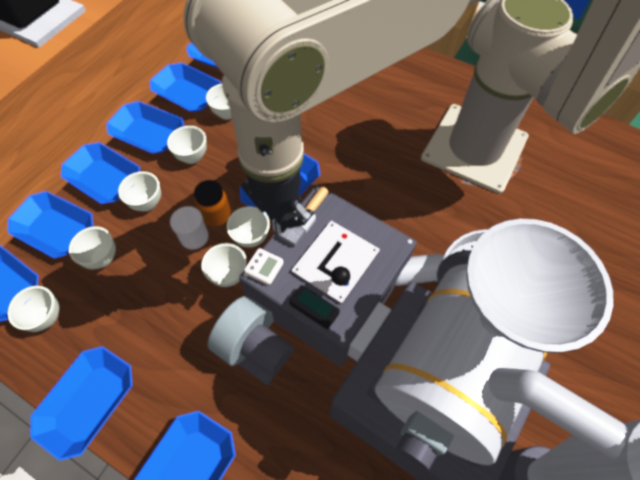

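The ball is at about (340.8,275.8). The fully-home position predicts (340.4,274.5). The timer, brush, bowls, jar and tin haven't moved, and the robot is clear.

```bash
python3 -c "
from bench import hand_in
print(hand_in())"
```

```text
the job is handed in; nothing more can be done
None
```

The airflow lever is at the blue-dot end of the short leg, and I handed the job in with the arm clear of everything at about 10.3 s of the 42 s allowed. I pushed it with shut fingers only, first along the slot to the corner stop (about 8 N there), then across to the end stop (about 10 N there).

**Lever position:** after I backed off, the ball was at pixel (340.8, 275.8) in the scene view, against (340.4, 274.5) predicted for the fully-home position. That is within about 2 mm, roughly the calibration accuracy. I read the ball position off the picture by eye, because the automatic dark-colour mask merged the ball with the slot and shadow and gave a centre about 5 pixels off.

**Surroundings:** in the last picture the timer, brush, bowls, jar and tin look undisturbed. The gripper hides part of the brush and sample tray in that view. The highest contact force I read was about 12 N, when the lever reached the end stop. I did not take a final top view, so the end position rests on the scene view and the rise in force at the stop.

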